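# Fetch the strip canister from behind the bottle and carton

### The arm

A 6-joint arm with a two-finger parallel gripper is mounted at the origin on the work surface. World frame = base frame: x ahead of the robot, y to its left, z up, the work surface at z = 0. Lengths are in m, angles in rad, forces in N, time in s.
With the tool pointing down it reaches from about 0.375 to 0.9 m from the base axis. Payload 3.1 kg.
Tool frame: the origin (TCP) lies between the finger pads; the fingertips stand manip.finger_overhang ahead of it and the grasp point (between the pads) lies 5 mm behind it (manip.finger_overhang is the distance from the TCP to the fingertips, in m); z points along the fingers, y is the line along which they close (so a half turn about z gives the same grasp; the last joint's range is limited). The gripper opens to 85 mm and grips with 20 to 120 N. Pads are 22 mm wide; open, the fingers measure 114 mm over their backs; the gripper's body (76 mm by 85 mm) begins 54 mm behind the grasp point. The pads swing forward as they close: fully open they stand 13 mm farther back than shut.
Start: joints at [-1.421, 0.527, 1.433, -0, 1.181, -0.178], TCP at [0.201, -0.592, 0.245] pointing down, gripper open.
Joint ranges: [-3.08, 3.08], [-0.75, 2.2], [0.22, 2.44], [-1.43, 4.57], [0, 2.65], [-2.85, 2.85]. Speed limits (rad/s): [2.79, 2.79, 3.14, 3.14, 3.14, 3.14].

### API

Orientations are given as a unit quaternion [x, y, z, w].
In Python, from station import manip gives the robot as it stands.
- The arm moves only by the tool drive_tool, never from a script. Its argument "plan" is a list of rows, each a list of 7 numbers: the shift along the tool's x, y, z in m, then the turn, a rotation vector about the tool's x, y, z in degrees, then the opening, from -1 (shut) to 1 (fully open). In form: [[x, y, z, wx, wy, wz, gripper], ...]. A call has 1 to 10 rows; each row shifts and turns the commanded pose from where the row before left it, along the tool's axes as they then stand; what a row does not reach is not made up. A row lasts 1/10 s, in which the tool goes at most 50 mm and 8.59 degrees, less where a joint would pass 70% of its speed; a pose out of reach is approached as far as the arm can. A call is refused whole if a number of a shift passes 0.05 or a number of a turn 8.59, either way. A call with a gripper value outside its range is refused whole. The fingers move at their own pace and stop on an object; "newtons" is the grip in N (left out, the last holds). Time passes only in rows, so rows that do not move let the fingers close. It gives the time, the measured TCP pose, the force, the opening and the grip force at its end, in the units of the state.
- manip.sense(): the state, without advancing time (a new reading comes with each control period).
- manip.snapshot(name): name is "scene" or "top"; returns a dict with "image" (384x512x3 uint8, red, green, blue), "z_map" (384x512 float32, m along the optical axis (not along the pixel's ray), 0 where there is no reading), "fov_y" (degrees; the focal length in pixels is half the picture's height over the tangent of half this angle, whatever the lens; pixels are square), "cx", "cy" (the principal point, pixels), "k1" (the pictures are not rectified: a ray, as slopes to the right and down, at radius r is drawn at 1 + k1 r^2 times it, then the intrinsics apply), "extrinsics" (4x4, takes a point from camera to world coordinates). Camera axes: x right, y up, looking along -z (the intrinsics and any distortion apply to the point x, -y, -z); pixel columns grow to the right and rows downward; lengths in m; the calibration is good to about 2 mm. A picture is of the moment at which its call begins.
- manip.sign_off(): hands the job in; it is judged then, once.
The state is a dict: "t": time; "q": joint angles; "qd": joint speeds; "tau": joint torques, N m; "tcp_pos": TCP position; "tool_rot": TCP orientation; "force": force on the tool from outside, world axes, zero at the start; "ft_torque": the same for the moment, N m; "finger_gap": opening from 0.0 (shut) to 1.0 (fully open); "gripper_force": force on a finger pad.
Only numpy, scipy, OpenCV 4.12 (cv2) and the standard library are available. Lean on these libraries where they do the work, as an engineer would, in place of code of your own. Each camera call takes 0.05 s, during which the arm holds its last target. There are 200 camera calls.

### The job

The short test-strip canister stands in the cardboard supply tray behind a tall bottle and a tall carton. First move the bottle and the carton out of the way, standing them in the steel side tray; then stand the canister in the small black dish; and only then put the bottle and the carton back upright, each on the very spot where it stood at the beginning. Knock nothing over and do not shift the pen cup or the stack of paper cups.

Things in the scene. Friction and masses are not known exactly. Their poses are not given: they have to be found in the camera images.
- supply_tray: Fixed open cardboard tray, 160 (x) x 190 (y) x 30 mm high, walls and floor 4 mm. Origin: centre of its underside; z up. Bottle and carton start in its front (-x) half, one on each square paper patch (x -32, y +40 and -40 mm; which is where varies; up to 5 mm off-centre); the canister starts on the round patch (x +16, y 0). Patches are only print.
- side_tray: Empty shallow open steel tray, fixed, 130 (its x) x 210 (its y) x 20 mm high, walls and floor 4 mm. Origin: centre of its underside. There is room for both tall things side by side along its y.
- dish: Empty small square black plastic dish, fixed, 100 x 100 x 12 mm high, walls and floor 4 mm. Origin: centre of its underside.
- bottle: Tall round white bottle, loose: body 52 mm diameter and 98 mm high, then a grey cap 32 mm diameter up to 120 mm. About 0.18 kg. Origin: centre of its underside; z up.
- carton: Tall square white carton with a grey band, loose: 48 x 48 x 115 mm high. About 0.12 kg. Origin: centre of its underside; z up, x and y square to its sides.
- canister: Short round white canister with a grey lid and silvery disc on top, loose: 46 mm diameter (straight sides, lid flush), 62 mm high. About 0.08 kg. Origin: centre of its underside; z up. At the start its tall neighbours stand only 5 to 20 mm from it and overtop it.
- pen_cup: Bystander: paper cup with three pens, 72 mm across the rim, 85 mm high, pens up to 140 mm. Loose, leave alone. Origin: centre of its underside.
- cup_stack: Bystander: stack of upturned paper cups, 72 mm across, 95 mm high. Loose, leave alone. Origin: centre of its underside.
Mind the look-alikes: they are no part of the job. Leave any orange or yellow look-alike of the bottle alone.

How it is judged:
On the way, in this order (a step that is already met when the one before it is completed fails the run):
1. bottle and carton both stand released in the side tray, the canister still on its place in the supply tray (x of bottle in the frame of side_tray between -0.052 and 0.052 m and y of bottle in the frame of side_tray between -0.092 and 0.092 m and z of each of bottle, carton in the frame of side_tray below 0.009 m and angle between each of bottle, carton's own z axis and vertical below 0.1 rad and contact force between the fingers and bottle below 0.3 N and linear speed of each of bottle, carton below 0.03 m/s and x of carton in the frame of side_tray between -0.052 and 0.052 m and y of carton in the frame of side_tray between -0.092 and 0.092 m and contact force between the fingers and carton below 0.3 N and distance of canister from where it was at the start of the episode below 0.03 m), for 0.2 s.
2. the canister stands released in the dish, bottle and carton still standing in the side tray (x of canister in the frame of dish between -0.03 and 0.03 m and y of canister in the frame of dish between -0.03 and 0.03 m and z of canister in the frame of dish below 0.009 m and angle between each of canister, bottle, carton's own z axis and vertical below 0.1 rad and contact force between the fingers and canister below 0.3 N and linear speed of each of canister, bottle, carton below 0.03 m/s and x of bottle in the frame of side_tray between -0.052 and 0.052 m and y of bottle in the frame of side_tray between -0.092 and 0.092 m and z of each of bottle, carton in the frame of side_tray below 0.009 m and contact force between the fingers and bottle below 0.3 N and x of carton in the frame of side_tray between -0.052 and 0.052 m and y of carton in the frame of side_tray between -0.092 and 0.092 m and contact force between the fingers and carton below 0.3 N), for 0.2 s.
At the end, for the whole second after the job is handed in: The canister stands upright and flat on the dish's floor, inside its rim; bottle and carton stand upright in the supply tray, each within 15 mm of where it stood at the start; all are released and at rest (x of canister in the frame of dish between -0.03 and 0.03 m and y of canister in the frame of dish between -0.03 and 0.03 m and z of canister in the frame of dish below 0.009 m and angle between each of canister, bottle, carton's own z axis and vertical below 0.1 rad and contact force between the fingers and canister below 0.3 N and linear speed of each of canister, bottle, carton below 0.03 m/s and distance of each of bottle, carton from where it was at the start of the episode below 0.015 m and contact force between the fingers and bottle below 0.3 N and contact force between the fingers and carton below 0.3 N); the robot touches nothing.
It fails at once if bottle, carton or canister knocked over (tilted more than 0.6 rad) (angle between any of bottle, carton, canister's own z axis and vertical above 0.6 rad).
It fails at once if pen cup or cup stack shifted by more than 20 mm or knocked over (distance of any of pen_cup, cup_stack from where it was at the start of the episode above 0.02 m or angle between any of pen_cup, cup_stack's own z axis and vertical above 0.4 rad).
It also fails if it takes over 138 s, if anything falls off the work surface, if the arm or the gripper's body presses on something with over 40 N, if the wrist force passes 120 N, or if a joint passes its speed limit or range.

## Working session

There is one attempt and no reset: what is moved stays moved. The work goes in short steps, Python scripts to look and compute and a tool call to move; the robot and the scene stay as the last step left them, time stands still between calls to the robot, and variables do not carry over. Pictures are saved under pics/ and viewed, at most 14 in all, crops included, and the job is handed in when it is done.

Besides the shell and the picture viewer there is one more tool, called after "Request:" as name([rows], argument=value, ...), one row to a line, values as JSON. drive_tool: Moves the arm, as the interface text tells. Its arguments: {"type":"object","properties":{"plan":{"type":"array"},"newtons":{"type":"number"}},"required":["plan"]}

```bash
mkdir -p pics
cat > h.py <<'E'
import numpy as np, cv2
from station import manip
def pts(s):
    """world point per pixel from z_map"""
    h,w=s["z_map"].shape
    f=h/2/np.tan(np.radians(s["fov_y"])/2)
    K=np.array([[f,0,s["cx"]],[0,f,s["cy"]],[0,0,1.]])
    u,v=np.meshgrid(np.arange(w),np.arange(h))
    d=np.stack([(u-s["cx"])/f,(v-s["cy"])/f],-1)
    n=d.copy()
    for _ in range(20):
        n=d/(1+s["k1"]*(n**2).sum(-1,keepdims=True))
    z=s["z_map"]
    P=np.stack([n[...,0]*z,-n[...,1]*z,-z,np.ones_like(z)],-1)
    W=P@np.array(s["extrinsics"]).T
    W[z==0]=np.nan
    return W[...,:3]
def snap(name,fn=None):
    s=manip.snapshot(name)
    if fn: cv2.imwrite("pics/"+fn,s["image"][...,::-1])
    return s
E
python3 - <<'E'
from h import *
for n in ("top","scene"):
    s=snap(n,n+"0.png"); np.savez(n+"0.npz",**s)
    print(n,s["fov_y"],s["cx"],s["cy"],s["k1"],np.round(s["extrinsics"],3).tolist())
print(manip.finger_overhang,manip.sense())
E
```

```text
top 44.420770480451466 264.30752374741934 195.25914540331283 -0.1197458788908071 [[-0.015, 0.999, -0.052, 0.456], [-1.0, -0.015, 0.016, -0.005], [0.016, 0.052, 0.999, 1.493], [0.0, 0.0, 0.0, 1.0]]
scene 50.9648892700859 255.85243780449028 193.8676965104495 -0.02581740617582528 [[0.889, -0.305, 0.341, 0.93], [0.458, 0.578, -0.676, -0.796], [0.008, 0.757, 0.653, 0.786], [0.0, 0.0, 0.0, 1.0]]
0.014 {'t': 0.1, 'q': array([-1.42153985e+00,  5.28380622e-01,  1.43375359e+00, -9.29780612e-06,
        1.18138443e+00, -1.78467861e-01]), 'qd': array([ 0.00034218, -0.0026355 , -0.00228444, -0.00097357,  0.00053669,
        0.00068741]), 'tau': array([-3.17704989e-04, -4.43303883e+01, -1.78587270e+01, -2.88033925e-04,
        3.88397661e-03, -1.31568578e-05]), 'tcp_pos': array([ 0.20113457, -0.59111664,  0.24443342]), 'tool_rot': array([ 9.86603862e-01,  1.63131517e-01,  9.76595642e-06, -9.62950888e-04]), 'force': array([-0.34253049,  1.07322482, -0.21884512]), 'ft_torque': array([-0.01322188,  0.05144577, -0.01893925]), 'gripper_force': 0.0, 'finger_gap': 1.0018212814248997}
```

View pics/top0.png

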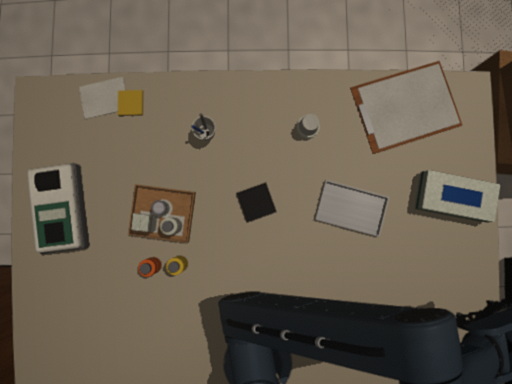

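View pics/scene0.png

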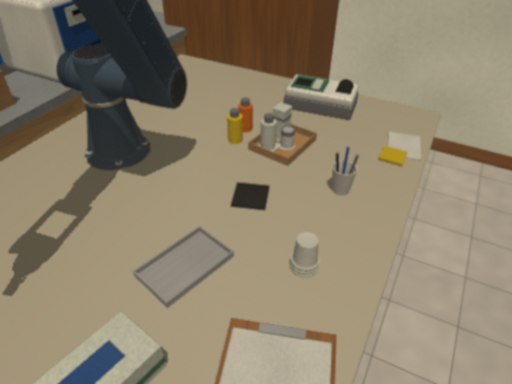

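Top view: supply tray around (162,213), with carton at (143,222), bottle at (170,226) and canister at (161,208). Dish is at (256,202), side tray at (350,208), pen cup at (203,128) and cup stack at (308,127). The look-alikes are at (148,267) and (176,266). The scene view agrees.

Run:
```python
from h import *
T=dict(np.load("top0.npz")); S=dict(np.load("scene0.npz"))
W=pts(T); V=pts(S)
def rect(name,m,zl):
    # rays to plane by using depth points already near the plane
    c,_=cv2.findContours(m.astype(np.uint8),cv2.RETR_EXTERNAL,cv2.CHAIN_APPROX_NONE)
    c=max(c,key=cv2.contourArea)[:,0]
    cam=T["extrinsics"][:3,3]
    p=W[c[:,1],c[:,0]]; p=p[~np.isnan(p[:,0])]
    d=p-cam; q=cam+d*((zl-cam[2])/d[:,2])[:,None]
    r=cv2.minAreaRect((q[:,:2]*1000).astype(np.float32)); print(name,np.round(r[0],1),np.round(r[1],1),round(r[2],1),len(c), "z",np.round(np.nanmedian(W[...,2][m]),3))
hsv=cv2.cvtColor(T["image"],cv2.COLOR_RGB2HSV)
def win(u0,u1,v0,v1):
    m=np.zeros(W.shape[:2],bool); m[v0:v1,u0:u1]=1; return m
print("hsv",hsv[238,160],hsv[202,256],hsv[208,350],hsv[240,256],hsv[190,345])
x=W[...,2]
print("table z",np.nanmedian(x[230:250,230:300]),np.nanstd(x[230:250,230:300]))
rect("dish",win(230,285,175,230)&(hsv[...,2]<60),.012)
rect("side_z",win(300,400,170,250)&(x>.008*0+.003)&(x<.04),.02)
rect("side_c",win(300,400,170,250)&(hsv[...,1]<50),.02)
rect("sup_z",win(115,210,170,250)&(x>.012),.03)
for n,P,im in (("top",W,T),("scene",V,S)):
    z=P[...,2]
    R=(P[...,0]>.33)&(P[...,0]<.55)&(P[...,1]>.18)&(P[...,1]<.45)
    for a,b in ((.055,.068),(.104,.110),(.110,.126)):
        m=(R&(z>a)&(z<b)).astype(np.uint8)
        k,l,st,_=cv2.connectedComponentsWithStats(m)
        for i in range(1,k):
            if st[i,4]>8:
                q=P[l==i]; print(n,a,b,st[i].tolist(),np.round(np.median(q,0),4),"min",np.round(np.percentile(q,3,0),4),"max",np.round(np.percentile(q,97,0),4))
for nm,(u0,u1,v0,v1) in dict(pen=(185,220,110,150),stack=(290,325,110,145)).items():
    q=W[v0:v1,u0:u1].reshape(-1,3); q=q[q[:,2]>.06]; print(nm,np.round(np.median(q,0),3))
t=T["image"][165:260,110:400]; cv2.imwrite("pics/crop.png",cv2.resize(t[:,:100],None,fx=6,fy=6,interpolation=cv2.INTER_CUBIC)[...,::-1])
```

```text
hsv [ 14 135  91] [18 43 30] [ 15  26 139] [ 19  69 126] [ 17  25 143]
table z -0.00012902100596901 0.003340345724527086
dish [511.4  -1.3] [97.4 99.1] 19.2 112 z 0.004
side_z [ 485.7 -309. ] [227.6 149.8] 75.6 272 z 0.005
side_c [ 488.5 -304.5] [213.7 132.7] 74.0 204 z 0.004
sup_z [480.9 293.9] [193.5 160.6] 81.4 514 z 0.066
top 0.055 0.068 [151, 200, 15, 16, 129] [0.4962 0.2956 0.0653] min [0.4771 0.2754 0.0596] max [0.5174 0.3143 0.0678]
top 0.11 0.126 [131, 214, 20, 17, 266] [0.4542 0.3379 0.1189] min [0.4335 0.3142 0.1141] max [0.4748 0.3616 0.1238]
top 0.11 0.126 [161, 221, 12, 11, 85] [0.4415 0.258  0.1232] min [0.4271 0.2447 0.1164] max [0.4561 0.2729 0.1258]
top 0.11 0.126 [169, 261, 9, 4, 25] [0.3335 0.2412 0.1184] min [0.3302 0.2309 0.1133] max [0.3388 0.2523 0.1233]
scene 0.055 0.068 [246, 113, 7, 7, 24] [0.3376 0.3144 0.0607] min [0.3309 0.3038 0.0555] max [0.3419 0.3374 0.0669]
scene 0.055 0.068 [276, 120, 19, 17, 121] [0.4866 0.3011 0.0645] min [0.4448 0.2675 0.0563] max [0.5167 0.3525 0.0679]
scene 0.055 0.068 [234, 126, 8, 5, 24] [0.3413 0.2264 0.0623] min [0.3322 0.2168 0.0567] max [0.3453 0.243  0.0668]
scene 0.055 0.068 [260, 131, 16, 7, 53] [0.4492 0.2363 0.0613] min [0.4189 0.2293 0.0554] max [0.4657 0.2563 0.0675]
scene 0.104 0.11 [272, 110, 19, 6, 33] [0.4635 0.3161 0.1063] min [0.43   0.3098 0.1044] max [0.476  0.3457 0.1099]
scene 0.104 0.11 [261, 118, 13, 7, 34] [0.4436 0.2442 0.1055] min [0.4178 0.2337 0.1041] max [0.455  0.2665 0.1099]
scene 0.11 0.126 [272, 102, 20, 12, 148] [0.454  0.33   0.1199] min [0.4272 0.3109 0.1114] max [0.4767 0.359  0.1223]
scene 0.11 0.126 [235, 109, 4, 6, 13] [0.3327 0.2353 0.1173] min [0.3314 0.2296 0.1116] max [0.3356 0.2466 0.1222]
scene 0.11 0.126 [264, 113, 9, 9, 56] [0.4425 0.2475 0.1229] min [0.4299 0.24   0.1119] max [0.4542 0.268  0.1258]
pen [0.752 0.157 0.084]
stack [ 0.745 -0.169  0.093]
```

View pics/crop.png

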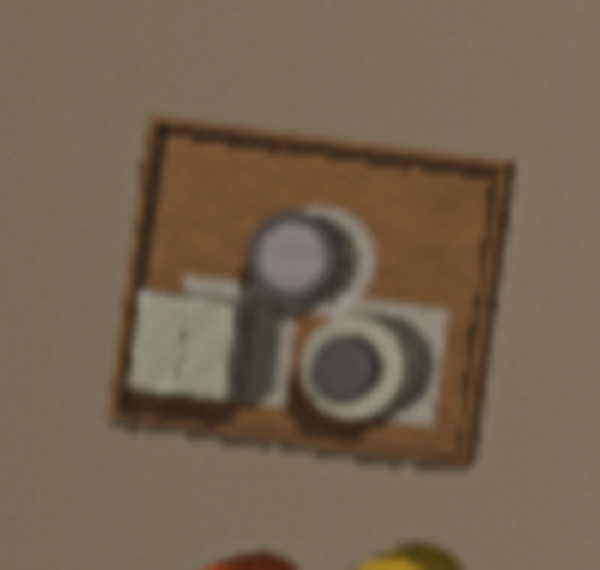

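Crop: supply tray with the carton on the left patch (crop 183,345), the bottle on the right (350,368) and the canister on the round patch (297,257). In the tray frame they come out at about (-33,39), (-34,-42) and (15,4) mm, which fits the stated patches. Next I measure the carton's yaw and write a shift helper.

```bash
cat >> h.py <<'E'
from scipy.spatial.transform import Rotation as R
def to(*targets):
    s=manip.sense(); r=R.from_quat(s["tool_rot"]); p=s["tcp_pos"]; m=r.as_matrix()
    print("t",round(s["t"],2),"tcp",np.round(p,4),"yaw",round(np.degrees(np.arctan2(m[1,0],m[0,0])),2),"zax",np.round(m[:,2],3),"gap",round(s["finger_gap"],3),"gf",round(s["gripper_force"],1),"F",np.round(s["force"],1))
    for t in targets: print(t,"shift mm",np.round(r.inv().apply(np.array(t)-p)*1000,1)); p=np.array(t)
E
python3 - <<'E'
from h import *
T=dict(np.load("top0.npz")); W=pts(T); z=W[...,2]
cam=T["extrinsics"][:3,3]
d=W-cam; Q=cam+d*((.119-cam[2])/d[...,2])[...,None]
m=np.zeros(z.shape,np.uint8); m[210:236,126:155]=1
g=cv2.cvtColor(T["image"],cv2.COLOR_RGB2HSV)
for name,mm in (("depth",m&(z>.09)),("color",m&(z>.09)&(g[...,1]<75)&(g[...,2]>125))):
    c=max(cv2.findContours(mm.astype(np.uint8),0,1)[0],key=cv2.contourArea)[:,0]
    print(name,cv2.minAreaRect((Q[c[:,1],c[:,0],:2]*1000).astype(np.float32)))
to()
E
```

```text
depth ((453.9722595214844, 335.0779724121094), (56.61607360839844, 45.76890563964844), 83.64140319824219)
color ((454.3226623535156, 339.0942077636719), (45.743858337402344, 44.308528900146484), 82.35616302490234)
t 0.1 tcp [ 0.2011 -0.5911  0.2444] yaw 18.78 zax [-0.     0.002 -1.   ] gap 1.002 gf 0.0 F [-0.3  1.1 -0.2]
```

Request:
drive_tool([
  [0,0,0,0,0,-7.8,0.6],
  [0,0,0,0,0,-7.8,0.6],
  [0,0,0,0,0,-7.8,0.6],
  [0,0,0,0,0,-7.8,0.6],
  [0,0,0,0,0,-7.8,0.6],
  [0,0,0,0,0,-7.8,0.6],
  [0,0,0,0,0,-7.8,0.6],
  [0,0,0,0,0,-7.8,0.6],
  [0,0,0,0,0,0,0.6],
], newtons=40)

```text
t: 1.0
tcp_pos: [0.2012, -0.5913, 0.2448]
tool_rot: [0.759, 0.651, 0.0, -0.001]
force: [0.3, 0.4, 0.1]
finger_gap: 0.798
gripper_force: 0.0
```

```bash
python3 -c "
from h import *
to((.45,-.2,.245),(.4415,.258,.2))"
```

```text
t 1.0 tcp [ 0.2012 -0.5913  0.2448] yaw 81.16 zax [-0.     0.001 -1.   ] gap 0.798 gf 0.0 F [0.3 0.4 0.1]
(0.45, -0.2, 0.245) shift mm [4.249e+02 1.858e+02 2.000e-01]
(0.4415, 0.258, 0.2) shift mm [451.2 -78.7  45.5]
```

Request:
drive_tool([
  [0.0425,0.0186,0,0,0,0,0.6],
  [0.0425,0.0186,0,0,0,0,0.6],
  [0.0425,0.0186,0,0,0,0,0.6],
  [0.0425,0.0186,0,0,0,0,0.6],
  [0.0425,0.0186,0,0,0,0,0.6],
  [0.0425,0.0186,0,0,0,0,0.6],
  [0.0425,0.0186,0,0,0,0,0.6],
  [0.0425,0.0186,0,0,0,0,0.6],
  [0.0425,0.0186,0,0,0,0,0.6],
  [0.0425,0.0186,0,0,0,0,0.6],
])

```text
t: 2.0
tcp_pos: [0.4509, -0.1985, 0.2453]
tool_rot: [0.761, 0.649, 0.0, 0.0]
force: [0.8, -0.6, 0.7]
finger_gap: 0.8
gripper_force: 0.0
```

Request:
drive_tool([
  [0.0451,-0.0079,0.0045,0,0,0,0.6],
  [0.0451,-0.0079,0.0045,0,0,0,0.6],
  [0.0451,-0.0079,0.0045,0,0,0,0.6],
  [0.0451,-0.0079,0.0045,0,0,0,0.6],
  [0.0451,-0.0079,0.0045,0,0,0,0.6],
  [0.0451,-0.0079,0.0045,0,0,0,0.6],
  [0.0451,-0.0079,0.0045,0,0,0,0.6],
  [0.0451,-0.0079,0.0045,0,0,0,0.6],
  [0.0451,-0.0079,0.0045,0,0,0,0.6],
  [0.0451,-0.0079,0.0045,0,0,0,0.6],
])

```text
t: 3.0
tcp_pos: [0.4409, 0.2595, 0.2001]
tool_rot: [0.76, 0.649, -0.0, 0.0]
force: [0.4, -1.1, -0.2]
finger_gap: 0.803
gripper_force: 0.0
```

Request:
drive_tool([
  [0,0,0,0,0,0,0.6],
  [0,0,0,0,0,0,0.6],
  [0,0,0,0,0,0,0.6],
])

```text
t: 3.3
tcp_pos: [0.4411, 0.2567, 0.2002]
tool_rot: [0.76, 0.65, -0.0, 0.0]
force: [0.3, -0.0, 0.0]
finger_gap: 0.805
gripper_force: 0.0
```

```bash
python3 -c "
from h import *
to((.4415,.258,.2))"
```

```text
t 3.3 tcp [0.4411 0.2567 0.2002] yaw 81.08 zax [-0.001 -0.001 -1.   ] gap 0.805 gf 0.0 F [ 0.3 -0.   0. ]
(0.4415, 0.258, 0.2) shift mm [1.3 0.2 0.2]
```

Request:
drive_tool([
  [0.001,0,0.02,0,0,0,0.6],
  [0,0,0.025,0,0,0,0.6],
  [0,0,0.025,0,0,0,0.6],
  [0,0,0.025,0,0,0,0.6],
  [0,0,0.015,0,0,0,0.6],
  [0,0,0.01,0,0,0,0.6],
  [0,0,0,0,0,0,0.6],
  [0,0,0,0,0,0,0.6],
])

```text
t: 4.1
tcp_pos: [0.442, 0.2579, 0.0808]
tool_rot: [0.76, 0.65, 0.0, 0.0]
force: [-0.3, -0.3, 0.4]
finger_gap: 0.798
gripper_force: 0.0
```

Request:
drive_tool([
  [0,0,0,0,0,0,0.4],
  [0,0,0,0,0,0,0.3],
  [0,0,0,0,0,0,0.2],
  [0,0,0,0,0,0,0.1],
  [0,0,0,0,0,0,0],
  [0,0,0,0,0,0,-0.3],
  [0,0,0,0,0,0,-0.3],
  [0,0,0,0,0,0,-0.3],
])

```text
t: 4.9
tcp_pos: [0.4421, 0.2588, 0.0814]
tool_rot: [0.759, 0.651, 0.001, 0.0]
force: [-0.6, 0.3, 4.9]
finger_gap: 0.594
gripper_force: 40.8
```

Request:
drive_tool([
  [0,0,-0.003,0,0,0,-0.3],
  [0,0,-0.01,0,0,0,-0.3],
  [0,0,-0.02,0,0,0,-0.3],
  [0,0,-0.025,0,0,0,-0.3],
  [0,0,-0.025,0,0,0,-0.3],
  [0,0,-0.02,0,0,0,-0.3],
  [0,0,-0.01,0,0,0,-0.3],
  [0,0,0,0,0,0,-0.3],
])

```text
t: 5.7
tcp_pos: [0.442, 0.2588, 0.1948]
tool_rot: [0.759, 0.651, 0.001, 0.001]
force: [0.9, 0.8, -2.3]
finger_gap: 0.599
gripper_force: 42.3
```

```bash
python3 -c "
from h import *
snap('scene','lift1.png')
to((.4756,-.348,.195))"
```

```text
t 5.75 tcp [0.4413 0.2586 0.1936] yaw 81.19 zax [ 0.001  0.    -1.   ] gap 0.598 gf 42.3 F [-1.   0.6 -2.4]
(0.4756, -0.348, 0.195) shift mm [-594.1  126.9   -1.5]
```

View pics/lift1.png

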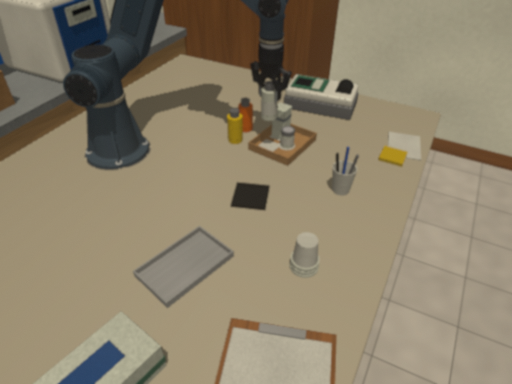

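The bottle hangs upright in the gripper at (268,100), and the carton and canister still stand in the tray. Carrying it to the side tray.

Request:
drive_tool([
  [-0.01,0.002,0,0,0,0,-0.3],
  [-0.02,0.004,0,0,0,0,-0.3],
  [-0.03,0.006,0,0,0,0,-0.3],
  [-0.035,0.008,0,0,0,0,-0.3],
  [-0.035,0.008,0,0,0,0,-0.3],
  [-0.035,0.008,0,0,0,0,-0.3],
  [-0.035,0.008,0,0,0,0,-0.3],
  [-0.035,0.008,0,0,0,0,-0.3],
  [-0.035,0.008,0,0,0,0,-0.3],
  [-0.035,0.008,0,0,0,0,-0.3],
])

```text
t: 6.75
tcp_pos: [0.4606, -0.055, 0.1921]
tool_rot: [0.76, 0.65, -0.001, -0.001]
force: [0.2, 0.4, -2.5]
finger_gap: 0.601
gripper_force: 42.3
```

Request:
drive_tool([
  [-0.035,0.007,0,0,0,0,-0.3],
  [-0.035,0.007,0,0,0,0,-0.3],
  [-0.035,0.007,0,0,0,0,-0.3],
  [-0.035,0.007,0,0,0,0,-0.3],
  [-0.035,0.007,0,0,0,0,-0.3],
  [-0.035,0.007,0,0,0,0,-0.3],
  [-0.03,0.007,0,0,0,0,-0.3],
  [-0.025,0.005,0,0,0,0,-0.3],
  [-0.015,0.003,0,0,0,0,-0.3],
  [-0.009,0.002,0,0,0,0,-0.3],
])

```text
t: 7.75
tcp_pos: [0.4749, -0.3488, 0.192]
tool_rot: [0.76, 0.65, -0.0, -0.001]
force: [0.0, 0.8, -2.0]
finger_gap: 0.596
gripper_force: 42.3
```

Request:
drive_tool([
  [0,0,0,0,0,0,-0.3],
  [0,0,0,0,0,0,-0.3],
])

```text
t: 7.95
tcp_pos: [0.4753, -0.3465, 0.1928]
tool_rot: [0.759, 0.651, 0.0, -0.001]
force: [0.7, -0.2, -2.6]
finger_gap: 0.599
gripper_force: 42.3
```

```bash
python3 -c "
from h import *
to((.4756,-.348,.081))"
```

```text
t 7.95 tcp [ 0.4753 -0.3465  0.1928] yaw 81.21 zax [-0.001  0.002 -1.   ] gap 0.599 gf 42.3 F [ 0.7 -0.2 -2.6]
(0.4756, -0.348, 0.081) shift mm [ -1.6   0.7 111.8]
```

Request:
drive_tool([
  [0,0,0.01,0,0,0,-0.3],
  [0,0,0.025,0,0,0,-0.3],
  [0,0,0.025,0,0,0,-0.3],
  [0,0,0.02,0,0,0,-0.3],
  [0,0,0.015,0,0,0,-0.3],
  [0,0,0.008,0,0,0,-0.3],
  [0,0,0.003,0,0,0,-0.3],
  [0,0,0.002,0,0,0,-0.3],
  [0,0,0.001,0,0,0,-0.3],
  [0,0,0,0,0,0,-0.3],
])

```text
t: 8.95
tcp_pos: [0.4762, -0.3481, 0.0849]
tool_rot: [0.759, 0.651, 0.0, 0.001]
force: [0.3, -0.6, -0.9]
finger_gap: 0.594
gripper_force: 42.3
```

Request:
drive_tool([
  [0,0,0.001,0,0,0,-0.3],
  [0,0,0.001,0,0,0,-0.3],
  [0,0,0,0,0,0,-0.3],
])

```text
t: 9.25
tcp_pos: [0.4758, -0.3479, 0.0824]
tool_rot: [0.759, 0.651, 0.0, 0.0]
force: [1.2, -0.0, -1.3]
finger_gap: 0.602
gripper_force: 42.3
```

Request:
drive_tool([
  [0,0,0.001,0,0,0,-0.3],
  [0,0,0.001,0,0,0,-0.3],
  [0,0,0,0,0,0,-0.3],
  [0,0,0,0,0,0,-0.3],
])

```text
t: 9.65
tcp_pos: [0.476, -0.3482, 0.0814]
tool_rot: [0.759, 0.651, -0.0, 0.0]
force: [-0.3, 0.8, 6.0]
finger_gap: 0.599
gripper_force: 43.0
```

Contact with the tray floor. Releasing and rising.

Request:
drive_tool([
  [0,0,0,0,0,0,0.3],
  [0,0,0,0,0,0,0.4],
  [0,0,0,0,0,0,0.6],
  [0,0,0,0,0,0,0.6],
  [0,0,0,0,0,0,0.6],
  [0,0,-0.02,0,0,0,0.6],
  [0,0,-0.03,0,0,0,0.6],
  [0,0,-0.04,0,0,0,0.6],
  [0,0,-0.03,0,0,0,0.6],
])

```text
t: 10.55
tcp_pos: [0.4762, -0.3482, 0.2022]
tool_rot: [0.759, 0.651, 0.0, 0.001]
force: [0.9, 0.1, 0.4]
finger_gap: 0.8
gripper_force: 0.0
```

```bash
python3 -c "
from h import *
to((.454,.337,.2))
s=snap('top'); W=pts(s)
m=(W[...,2]>.11)&(W[...,2]<.127)&(W[...,1]<-.2)&(W[...,0]<.56)&(W[...,0]>.42)&(s['image'].mean(-1)>20)
print(m.sum(),np.median(W[m],0))"
```

```text
t 10.55 tcp [ 0.4762 -0.3482  0.2022] yaw 81.18 zax [ 0.001 -0.001 -1.   ] gap 0.8 gf 0.0 F [0.9 0.1 0.4]
(0.454, 0.337, 0.2) shift mm [ 673.7 -126.9    1.4]
58 [ 0.47911735 -0.34108085  0.12303653]
```

Request:
drive_tool([
  [0.045,-0.0085,0,0,0,0,0.6],
  [0.045,-0.0085,0,0,0,0,0.6],
  [0.045,-0.0085,0,0,0,0,0.6],
  [0.045,-0.0085,0,0,0,0,0.6],
  [0.045,-0.0085,0,0,0,0,0.6],
  [0.045,-0.0085,0,0,0,0,0.6],
  [0.045,-0.0085,0,0,0,0,0.6],
  [0.045,-0.0085,0,0,0,0,0.6],
  [0.045,-0.0085,0,0,0,0,0.6],
  [0.045,-0.0085,0,0,0,0,0.6],
])

```text
t: 11.6
tcp_pos: [0.4605, 0.1116, 0.2003]
tool_rot: [0.759, 0.651, 0.0, 0.0]
force: [0.8, 0.3, -0.2]
finger_gap: 0.799
gripper_force: 0.0
```

Request:
drive_tool([
  [0.045,-0.0085,0,0,0,0,0.6],
  [0.045,-0.0085,0,0,0,0,0.6],
  [0.045,-0.0085,0,0,0,0,0.6],
  [0.045,-0.0085,0,0,0,0,0.6],
  [0.03,-0.005,0,0,0,0,0.6],
  [0.014,-0.003,0,0,0,0,0.6],
  [0,0,0,0,0,0,0.6],
  [0,0,0,0,0,0,0.6],
])

```text
t: 12.4
tcp_pos: [0.4534, 0.3365, 0.1999]
tool_rot: [0.759, 0.651, -0.001, 0.0]
force: [0.5, 0.1, -0.8]
finger_gap: 0.801
gripper_force: 0.0
```

```bash
python3 -c "
from h import *
to((.454,.337,.081))"
```

```text
t 12.4 tcp [0.4534 0.3365 0.1999] yaw 81.18 zax [-0.001 -0.001 -1.   ] gap 0.801 gf 0.0 F [ 0.5  0.1 -0.8]
(0.454, 0.337, 0.081) shift mm [  0.8   0.6 118.9]
```

Request:
drive_tool([
  [0.001,0,0.02,0,0,0,0.6],
  [0,0,0.025,0,0,0,0.6],
  [0,0,0.025,0,0,0,0.6],
  [0,0,0.025,0,0,0,0.6],
  [0,0,0.015,0,0,0,0.6],
  [0,0,0.009,0,0,0,0.6],
  [0,0,0,0,0,0,0.6],
  [0,0,0,0,0,0,0.6],
])

```text
t: 13.2
tcp_pos: [0.4545, 0.3379, 0.0819]
tool_rot: [0.76, 0.65, 0.0, 0.0]
force: [0.0, -0.6, 0.7]
finger_gap: 0.802
gripper_force: 0.0
```

Request:
drive_tool([
  [0,0,0,0,0,0,0.4],
  [0,0,0,0,0,0,0.3],
  [0,0,0,0,0,0,0.2],
  [0,0,0,0,0,0,0.1],
  [0,0,0,0,0,0,0],
  [0,0,0,0,0,0,-0.3],
  [0,0,0,0,0,0,-0.3],
  [0,0,0,0,0,0,-0.3],
])

```text
t: 14.0
tcp_pos: [0.4542, 0.3389, 0.0822]
tool_rot: [0.759, 0.651, 0.001, 0.0]
force: [-0.7, -0.6, 5.8]
finger_gap: 0.562
gripper_force: 41.0
```

Request:
drive_tool([
  [0,0,-0.003,0,0,0,-0.3],
  [0,0,-0.01,0,0,0,-0.3],
  [0,0,-0.02,0,0,0,-0.3],
  [0,0,-0.025,0,0,0,-0.3],
  [0,0,-0.025,0,0,0,-0.3],
  [0,0,-0.02,0,0,0,-0.3],
  [0,0,-0.01,0,0,0,-0.3],
  [0,0,0,0,0,0,-0.3],
])

```text
t: 14.8
tcp_pos: [0.4545, 0.339, 0.1959]
tool_rot: [0.759, 0.651, 0.002, 0.0]
force: [0.1, -0.9, -1.7]
finger_gap: 0.559
gripper_force: 40.6
```

```bash
python3 -c "
from h import *
to((.500,-.262,.195))"
```

```text
t 14.8 tcp [0.4545 0.339  0.1959] yaw 81.19 zax [ 0.003  0.001 -1.   ] gap 0.559 gf 40.6 F [ 0.1 -0.9 -1.7]
(0.5, -0.262, 0.195) shift mm [-5.869e+02  1.370e+02  2.000e-01]
```

Request:
drive_tool([
  [-0.01,0.002,0,0,0,0,-0.3],
  [-0.02,0.005,0,0,0,0,-0.3],
  [-0.03,0.007,0,0,0,0,-0.3],
  [-0.035,0.008,0,0,0,0,-0.3],
  [-0.035,0.008,0,0,0,0,-0.3],
  [-0.035,0.008,0,0,0,0,-0.3],
  [-0.035,0.008,0,0,0,0,-0.3],
  [-0.035,0.008,0,0,0,0,-0.3],
  [-0.035,0.008,0,0,0,0,-0.3],
  [-0.035,0.008,0,0,0,0,-0.3],
])

```text
t: 15.8
tcp_pos: [0.4748, 0.0246, 0.193]
tool_rot: [0.759, 0.651, -0.001, -0.001]
force: [-0.0, -0.1, -1.7]
finger_gap: 0.559
gripper_force: 40.6
```

Request:
drive_tool([
  [-0.035,0.008,0,0,0,0,-0.3],
  [-0.035,0.008,0,0,0,0,-0.3],
  [-0.035,0.008,0,0,0,0,-0.3],
  [-0.035,0.008,0,0,0,0,-0.3],
  [-0.035,0.008,0,0,0,0,-0.3],
  [-0.035,0.008,0,0,0,0,-0.3],
  [-0.03,0.007,0,0,0,0,-0.3],
  [-0.025,0.006,0,0,0,0,-0.3],
  [-0.012,0.004,0,0,0,0,-0.3],
  [-0.005,0.002,0,0,0,0,-0.3],
])

```text
t: 16.8
tcp_pos: [0.4984, -0.2634, 0.1931]
tool_rot: [0.76, 0.65, -0.0, -0.001]
force: [-0.4, 0.7, -0.2]
finger_gap: 0.561
gripper_force: 40.6
```

Request:
drive_tool([
  [0,0,0,0,0,0,-0.3],
  [0,0,0,0,0,0,-0.3],
])

```text
t: 17.0
tcp_pos: [0.4987, -0.261, 0.1939]
tool_rot: [0.759, 0.651, -0.0, -0.001]
force: [-0.0, 0.2, -1.0]
finger_gap: 0.565
gripper_force: 40.6
```

```bash
python3 -c "
from h import *
to((.500,-.262,.0815))"
```

```text
t 17.0 tcp [ 0.4987 -0.261   0.1939] yaw 81.23 zax [-0.001  0.002 -1.   ] gap 0.565 gf 40.6 F [-0.   0.2 -1. ]
(0.5, -0.262, 0.0815) shift mm [ -1.    1.7 112.4]
```

Request:
drive_tool([
  [0,0,0.01,0,0,0,-0.3],
  [0,0,0.025,0,0,0,-0.3],
  [0,0,0.025,0,0,0,-0.3],
  [0,0,0.02,0,0,0,-0.3],
  [0,0,0.015,0,0,0,-0.3],
  [0,0,0.008,0,0,0,-0.3],
  [0,0,0.004,0,0,0,-0.3],
  [0,0,0.002,0,0,0,-0.3],
  [0,0,0.001,0,0,0,-0.3],
  [0,0,0,0,0,0,-0.3],
])

```text
t: 18.0
tcp_pos: [0.4996, -0.2627, 0.0849]
tool_rot: [0.759, 0.651, 0.0, 0.001]
force: [-0.5, 0.3, -1.3]
finger_gap: 0.563
gripper_force: 40.7
```

Request:
drive_tool([
  [0,0,0.001,0,0,0,-0.3],
  [0,0,0.001,0,0,0,-0.3],
  [0,0,0,0,0,0,-0.3],
  [0,0,0,0,0,0,-0.3],
])

```text
t: 18.4
tcp_pos: [0.4992, -0.2625, 0.0824]
tool_rot: [0.759, 0.651, 0.0, 0.0]
force: [-0.2, -0.1, -1.0]
finger_gap: 0.563
gripper_force: 40.7
```

Request:
drive_tool([
  [0,0,0.001,0,0,0,-0.3],
  [0,0,0,0,0,0,-0.3],
  [0,0,0,0,0,0,-0.3],
])

```text
t: 18.7
tcp_pos: [0.4993, -0.2626, 0.0821]
tool_rot: [0.759, 0.651, -0.0, 0.0]
force: [-1.5, 0.5, 4.6]
finger_gap: 0.561
gripper_force: 41.1
```

Touchdown. Releasing and rising, then a look.

Request:
drive_tool([
  [0,0,0,0,0,0,0.2],
  [0,0,0,0,0,0,0.4],
  [0,0,0,0,0,0,0.6],
  [0,0,0,0,0,0,0.6],
  [0,0,0,0,0,0,0.6],
  [0,0,-0.02,0,0,0,0.6],
  [0,0,-0.03,0,0,0,0.6],
  [0,0,-0.04,0,0,0,0.6],
  [0,0,-0.03,0,0,0,0.6],
  [0,0,0,0,0,0,0.6],
])

```text
t: 19.7
tcp_pos: [0.5017, -0.2643, 0.2058]
tool_rot: [0.759, 0.651, 0.001, 0.005]
force: [0.0, -0.1, 0.3]
finger_gap: 0.8
gripper_force: 0.0
```

```bash
python3 -c "
from h import *
snap('scene','side.png')
s=snap('top'); W=pts(s); z=W[...,2]
m=(z>.058)&(z<.07)&(W[...,1]>.25)&(W[...,1]<.34)&(W[...,0]<.54)&(W[...,0]>.45)
q=W[m];print(m.sum(),np.median(q,0),(np.percentile(q,3,0)+np.percentile(q,97,0))/2)
to((.4965,.2955,.2))"
```

```text
162 [0.49620648 0.2941731  0.06594968] [0.49740008 0.29453136 0.06488701]
t 19.8 tcp [ 0.4993 -0.2625  0.2018] yaw 81.18 zax [ 0.001 -0.001 -1.   ] gap 0.799 gf 0.0 F [ 0.7  0.2 -0.1]
(0.4965, 0.2955, 0.2) shift mm [551.  -88.3   1.4]
```

View pics/side.png

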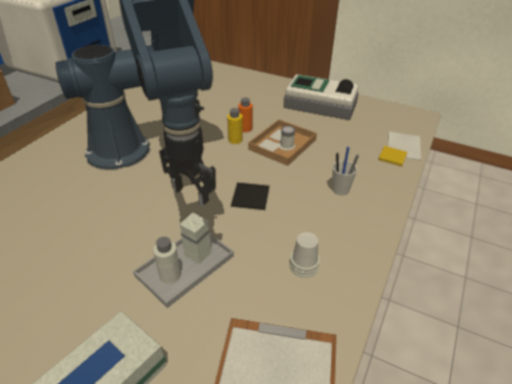

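Bottle (168,260) and carton (195,238) stand upright in the side tray. The canister at (288,137) hasn't moved and measures (0.497, 0.295).

Request:
drive_tool([
  [0.045,-0.007,0,0,0,0,0.6],
  [0.045,-0.007,0,0,0,0,0.6],
  [0.045,-0.007,0,0,0,0,0.6],
  [0.045,-0.007,0,0,0,0,0.6],
  [0.045,-0.007,0,0,0,0,0.6],
  [0.045,-0.007,0,0,0,0,0.6],
  [0.045,-0.007,0,0,0,0,0.6],
  [0.045,-0.007,0,0,0,0,0.6],
  [0.045,-0.007,0,0,0,0,0.6],
  [0.045,-0.007,0,0,0,0,0.6],
])

```text
t: 20.8
tcp_pos: [0.4975, 0.1945, 0.1993]
tool_rot: [0.759, 0.651, -0.002, -0.001]
force: [0.3, 1.4, 0.9]
finger_gap: 0.802
gripper_force: 0.0
```

Request:
drive_tool([
  [0.04,-0.007,0,0,0,0,0.6],
  [0.03,-0.006,0,0,0,0,0.6],
  [0.02,-0.004,0,0,0,0,0.6],
  [0.01,-0.002,0,0,0,0,0.6],
  [0,0,0,0,0,0,0.6],
  [0,0,0,0,0,0,0.6],
])

```text
t: 21.4
tcp_pos: [0.4951, 0.2937, 0.2003]
tool_rot: [0.759, 0.651, -0.001, -0.0]
force: [0.8, -0.7, 0.5]
finger_gap: 0.801
gripper_force: 0.0
```

```bash
python3 -c "
from h import *
to((.497,.295,.055))"
```

```text
t 21.4 tcp [0.4951 0.2937 0.2003] yaw 81.17 zax [-0.002 -0.001 -1.   ] gap 0.801 gf 0.0 F [ 0.8 -0.7  0.5]
(0.497, 0.295, 0.055) shift mm [  1.8   2.  145.3]
```

Request:
drive_tool([
  [0.001,0.002,0.02,0,0,0,0.6],
  [0,0,0.025,0,0,0,0.6],
  [0,0,0.025,0,0,0,0.6],
  [0,0,0.025,0,0,0,0.6],
  [0,0,0.025,0,0,0,0.6],
  [0,0,0.02,0,0,0,0.6],
  [0,0,0.008,0,0,0,0.6],
  [0,0,0,0,0,0,0.6],
  [0,0,0,0,0,0,0.6],
])

```text
t: 22.3
tcp_pos: [0.4984, 0.2949, 0.054]
tool_rot: [0.76, 0.65, 0.0, 0.0]
force: [0.4, 0.6, 0.1]
finger_gap: 0.798
gripper_force: 0.0
```

Request:
drive_tool([
  [0,0,0,0,0,0,0.4],
  [0,0,0,0,0,0,0.3],
  [0,0,0,0,0,0,0.2],
  [0,0,0,0,0,0,0.1],
  [0,0,0,0,0,0,0],
  [0,0,0,0,0,0,-0.3],
  [0,0,0,0,0,0,-0.3],
  [0,0,0,0,0,0,-0.3],
])

```text
t: 23.1
tcp_pos: [0.498, 0.2955, 0.054]
tool_rot: [0.759, 0.651, 0.0, 0.0]
force: [-0.3, -0.3, 6.6]
finger_gap: 0.525
gripper_force: 40.5
```

Request:
drive_tool([
  [0,0,-0.003,0,0,0,-0.3],
  [0,0,-0.01,0,0,0,-0.3],
  [0,0,-0.02,0,0,0,-0.3],
  [0,0,-0.025,0,0,0,-0.3],
  [0,0,-0.025,0,0,0,-0.3],
  [0,0,-0.01,0,0,0,-0.3],
  [0,0,0,0,0,0,-0.3],
])

```text
t: 23.8
tcp_pos: [0.4986, 0.2957, 0.148]
tool_rot: [0.759, 0.651, 0.002, 0.001]
force: [-0.8, 0.3, -1.4]
finger_gap: 0.528
gripper_force: 41.1
```

```bash
python3 -c "
from h import *
to((.5114,-.0013,.145))"
```

```text
t 23.8 tcp [0.4986 0.2957 0.148 ] yaw 81.19 zax [ 0.003  0.001 -1.   ] gap 0.528 gf 41.1 F [-0.8  0.3 -1.4]
(0.5114, -0.0013, 0.145) shift mm [-291.6   58.1    2.7]
```

Request:
drive_tool([
  [-0.01,0.002,0,0,0,0,-0.3],
  [-0.03,0.006,0,0,0,0,-0.3],
  [-0.04,0.008,0,0,0,0,-0.3],
  [-0.04,0.008,0,0,0,0,-0.3],
  [-0.04,0.008,0,0,0,0,-0.3],
  [-0.04,0.008,0,0,0,0,-0.3],
  [-0.04,0.008,0,0,0,0,-0.3],
  [-0.03,0.006,0,0,0,0,-0.3],
  [-0.015,0.003,0,0,0,0,-0.3],
  [-0.007,0.001,0,0,0,0,-0.3],
])

```text
t: 24.8
tcp_pos: [0.5096, -0.0035, 0.1453]
tool_rot: [0.76, 0.65, -0.001, -0.001]
force: [0.2, -0.1, -1.3]
finger_gap: 0.526
gripper_force: 41.1
```

Request:
drive_tool([
  [0,0,0,0,0,0,-0.3],
  [0,0,0,0,0,0,-0.3],
])

```text
t: 25.0
tcp_pos: [0.5098, -0.001, 0.146]
tool_rot: [0.759, 0.651, -0.0, -0.001]
force: [0.4, -0.2, -0.4]
finger_gap: 0.525
gripper_force: 41.1
```

```bash
python3 -c "
from h import *
to((.5114,-.0013,.0545))"
```

```text
t 25.0 tcp [ 0.5098 -0.001   0.146 ] yaw 81.23 zax [-0.001  0.001 -1.   ] gap 0.525 gf 41.1 F [ 0.4 -0.2 -0.4]
(0.5114, -0.0013, 0.0545) shift mm [-0.1  1.8 91.5]
```

Request:
drive_tool([
  [0,0.001,0.01,0,0,0,-0.3],
  [0,0.001,0.025,0,0,0,-0.3],
  [0,0,0.025,0,0,0,-0.3],
  [0,0,0.015,0,0,0,-0.3],
  [0,0,0.008,0,0,0,-0.3],
  [0,0,0.004,0,0,0,-0.3],
  [0,0,0.002,0,0,0,-0.3],
  [0,0,0,0,0,0,-0.3],
  [0,0,0,0,0,0,-0.3],
])

```text
t: 25.9
tcp_pos: [0.5128, -0.0024, 0.0579]
tool_rot: [0.759, 0.651, 0.0, 0.001]
force: [0.7, -0.7, -0.5]
finger_gap: 0.522
gripper_force: 41.0
```

Request:
drive_tool([
  [0,0,0.001,0,0,0,-0.3],
  [0,0,0.001,0,0,0,-0.3],
  [0,0,0,0,0,0,-0.3],
  [0,0,0,0,0,0,-0.3],
])

```text
t: 26.3
tcp_pos: [0.5123, -0.0025, 0.0554]
tool_rot: [0.759, 0.651, 0.0, 0.0]
force: [-0.0, 0.3, -1.8]
finger_gap: 0.523
gripper_force: 41.0
```

Request:
drive_tool([
  [0,0,0.001,0,0,0,-0.3],
  [0,0,0.001,0,0,0,-0.3],
  [0,0,0,0,0,0,-0.3],
  [0,0,0,0,0,0,-0.3],
])

```text
t: 26.7
tcp_pos: [0.5124, -0.0024, 0.054]
tool_rot: [0.759, 0.651, 0.0, 0.0]
force: [-1.2, -0.9, 5.7]
finger_gap: 0.523
gripper_force: 41.7
```

Request:
drive_tool([
  [0,0,0,0,0,0,0.2],
  [0,0,0,0,0,0,0.4],
  [0,0,0,0,0,0,0.6],
  [0,0,0,0,0,0,0.6],
  [0,0,0,0,0,0,0.6],
  [0,0,-0.02,0,0,0,0.6],
  [0,0,-0.04,0,0,0,0.6],
  [0,0,-0.05,0,0,0,0.6],
  [0,0,-0.04,0,0,0,0.6],
  [0,0,0,0,0,0,0.6],
])

```text
t: 27.7
tcp_pos: [0.5159, -0.0031, 0.2087]
tool_rot: [0.759, 0.651, 0.004, 0.005]
force: [0.2, -0.6, 0.1]
finger_gap: 0.805
gripper_force: 0.0
```

```bash
python3 -c "
from h import *
snap('scene','dish.png')
s=snap('top'); W=pts(s); z=W[...,2]
for a,b,y0,y1 in ((.11,.127,-.305,-.22),(.11,.127,-.39,-.305)):
  m=(z>a)&(z<b)&(W[...,1]>y0)&(W[...,1]<y1)&(W[...,0]<.56)&(W[...,0]>.43)
  q=W[m];print(m.sum(),np.median(q,0),(np.percentile(q,3,0)+np.percentile(q,97,0))/2)
to((.500,-.262,.2))"
```

```text
259 [ 0.49813333 -0.26112022  0.11845883] [ 0.49815864 -0.26186596  0.11818757]
90 [ 0.47358213 -0.34636538  0.12313552] [ 0.47465203 -0.34689516  0.12045688]
t 27.8 tcp [ 0.5126 -0.0024  0.2043] yaw 81.19 zax [ 0.002 -0.001 -1.   ] gap 0.799 gf 0.0 F [ 0.3  0.3 -1.3]
(0.5, -0.262, 0.2) shift mm [-258.4   27.4    4.4]
```

View pics/dish.png

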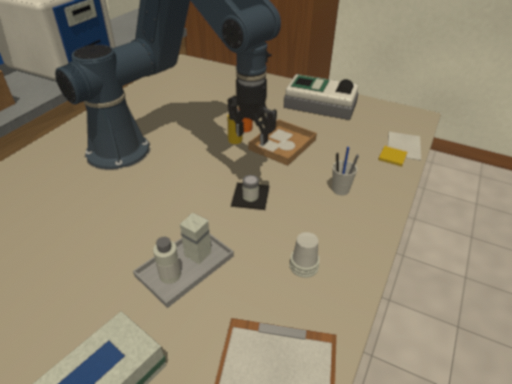

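The canister stands in the dish at (250,188), and both tall items stand in the side tray. Now the carton goes back: re-grasp at the release pose (0.4993, -0.2626), return to the original grasp pose (0.4543, 0.3385).

Request:
drive_tool([
  [-0.03,0.003,0,0,0,0,0.6],
  [-0.045,0.005,0,0,0,0,0.6],
  [-0.045,0.005,0,0,0,0,0.6],
  [-0.045,0.005,0,0,0,0,0.6],
  [-0.045,0.004,0,0,0,0,0.6],
  [-0.03,0.003,0,0,0,0,0.6],
  [-0.019,0.002,0,0,0,0,0.6],
  [0,0,0,0,0,0,0.6],
  [0,0,0,0,0,0,0.6],
])

```text
t: 28.7
tcp_pos: [0.4985, -0.2611, 0.2021]
tool_rot: [0.759, 0.651, -0.0, -0.002]
force: [0.2, 1.0, 0.3]
finger_gap: 0.797
gripper_force: 0.0
```

```bash
python3 -c "
from h import *
to((.4993,-.2626,.082))"
```

```text
t 28.7 tcp [ 0.4985 -0.2611  0.2021] yaw 81.16 zax [-0.002  0.003 -1.   ] gap 0.797 gf 0.0 F [0.2 1.  0.3]
(0.4993, -0.2626, 0.082) shift mm [ -1.6   1.4 120. ]
```

Request:
drive_tool([
  [0,0,0.02,0,0,0,0.6],
  [0,0,0.025,0,0,0,0.6],
  [0,0,0.025,0,0,0,0.6],
  [0,0,0.025,0,0,0,0.6],
  [0,0,0.015,0,0,0,0.6],
  [0,0,0.008,0,0,0,0.6],
  [0,0,0,0,0,0,0.6],
  [0,0,0,0,0,0,0.6],
])

```text
t: 29.5
tcp_pos: [0.4997, -0.2618, 0.0858]
tool_rot: [0.759, 0.651, 0.0, 0.0]
force: [-0.4, -0.1, 0.5]
finger_gap: 0.8
gripper_force: 0.0
```

Request:
drive_tool([
  [0,0,0,0,0,0,0.4],
  [0,0,0,0,0,0,0.3],
  [0,0,0,0,0,0,0.2],
  [0,0,0,0,0,0,0.1],
  [0,0,0,0,0,0,0],
  [0,0,0,0,0,0,-0.3],
  [0,0,0,0,0,0,-0.3],
  [0,0,0,0,0,0,-0.3],
])

```text
t: 30.3
tcp_pos: [0.4995, -0.2628, 0.0861]
tool_rot: [0.759, 0.651, 0.0, 0.001]
force: [-1.7, 0.5, 5.0]
finger_gap: 0.56
gripper_force: 40.9
```

Request:
drive_tool([
  [0,0,-0.003,0,0,0,-0.3],
  [0,0,-0.01,0,0,0,-0.3],
  [0,0,-0.02,0,0,0,-0.3],
  [0,0,-0.025,0,0,0,-0.3],
  [0,0,-0.025,0,0,0,-0.3],
  [0,0,-0.02,0,0,0,-0.3],
  [0,0,-0.01,0,0,0,-0.3],
  [0,0,0,0,0,0,-0.3],
])

```text
t: 31.1
tcp_pos: [0.4999, -0.263, 0.1999]
tool_rot: [0.759, 0.651, 0.0, 0.002]
force: [-0.1, -0.1, -0.8]
finger_gap: 0.559
gripper_force: 41.0
```

```bash
python3 -c "
from h import *
to((.4543,.3385,.195))"
```

```text
t 31.1 tcp [ 0.4999 -0.263   0.1999] yaw 81.18 zax [ 0.003 -0.002 -1.   ] gap 0.559 gf 41.0 F [-0.1 -0.1 -0.8]
(0.4543, 0.3385, 0.195) shift mm [ 587.4 -137.3    3.5]
```

Request:
drive_tool([
  [0.01,-0.002,0,0,0,0,-0.3],
  [0.02,-0.005,0,0,0,0,-0.3],
  [0.03,-0.007,0,0,0,0,-0.3],
  [0.035,-0.008,0,0,0,0,-0.3],
  [0.035,-0.008,0,0,0,0,-0.3],
  [0.035,-0.008,0,0,0,0,-0.3],
  [0.035,-0.008,0,0,0,0,-0.3],
  [0.035,-0.008,0,0,0,0,-0.3],
  [0.035,-0.008,0,0,0,0,-0.3],
  [0.035,-0.008,0,0,0,0,-0.3],
])

```text
t: 32.1
tcp_pos: [0.4744, 0.0526, 0.1972]
tool_rot: [0.759, 0.651, -0.001, -0.002]
force: [0.9, -0.0, -1.5]
finger_gap: 0.563
gripper_force: 41.0
```

Request:
drive_tool([
  [0.035,-0.008,0,0,0,0,-0.3],
  [0.035,-0.008,0,0,0,0,-0.3],
  [0.035,-0.008,0,0,0,0,-0.3],
  [0.035,-0.008,0,0,0,0,-0.3],
  [0.035,-0.008,0,0,0,0,-0.3],
  [0.035,-0.008,0,0,0,0,-0.3],
  [0.03,-0.007,0,0,0,0,-0.3],
  [0.025,-0.006,0,0,0,0,-0.3],
  [0.012,-0.004,0,0,0,0,-0.3],
  [0.005,-0.002,0,0,0,0,-0.3],
])

```text
t: 33.1
tcp_pos: [0.4518, 0.3396, 0.1973]
tool_rot: [0.759, 0.652, -0.001, -0.0]
force: [0.2, -0.1, -1.3]
finger_gap: 0.56
gripper_force: 41.0
```

Request:
drive_tool([
  [0,0,0,0,0,0,-0.3],
  [0,0,0,0,0,0,-0.3],
])

```text
t: 33.3
tcp_pos: [0.4534, 0.3376, 0.198]
tool_rot: [0.76, 0.65, -0.001, 0.0]
force: [0.2, -0.2, -1.6]
finger_gap: 0.559
gripper_force: 41.0
```

```bash
python3 -c "
from h import *
to((.4543,.3385,.086))"
```

```text
t 33.3 tcp [0.4534 0.3376 0.198 ] yaw 81.15 zax [-0.001 -0.001 -1.   ] gap 0.559 gf 41.0 F [ 0.2 -0.2 -1.6]
(0.4543, 0.3385, 0.086) shift mm [  1.1   0.8 112. ]
```

Request:
drive_tool([
  [0,0,0.01,0,0,0,-0.3],
  [0,0,0.025,0,0,0,-0.3],
  [0,0,0.025,0,0,0,-0.3],
  [0,0,0.02,0,0,0,-0.3],
  [0,0,0.015,0,0,0,-0.3],
  [0,0,0.008,0,0,0,-0.3],
  [0,0,0.005,0,0,0,-0.3],
  [0,0,0.002,0,0,0,-0.3],
  [0,0,0,0,0,0,-0.3],
  [0,0,0,0,0,0,-0.3],
])

```text
t: 34.3
tcp_pos: [0.4543, 0.3388, 0.089]
tool_rot: [0.759, 0.651, 0.001, 0.0]
force: [0.1, 0.8, -1.2]
finger_gap: 0.557
gripper_force: 41.0
```

Request:
drive_tool([
  [0,0,0.001,0,0,0,-0.3],
  [0,0,0.001,0,0,0,-0.3],
  [0,0,0,0,0,0,-0.3],
  [0,0,0,0,0,0,-0.3],
])

```text
t: 34.7
tcp_pos: [0.4538, 0.3386, 0.0864]
tool_rot: [0.759, 0.651, 0.0, 0.0]
force: [-0.9, 0.0, -1.3]
finger_gap: 0.558
gripper_force: 41.0
```

Request:
drive_tool([
  [0,0,0.001,0,0,0,-0.3],
  [0,0,0,0,0,0,-0.3],
  [0,0,0,0,0,0,-0.3],
])

```text
t: 35.0
tcp_pos: [0.454, 0.3388, 0.0862]
tool_rot: [0.759, 0.651, 0.0, 0.0]
force: [-0.9, 0.1, 5.9]
finger_gap: 0.562
gripper_force: 41.3
```

Request:
drive_tool([
  [0,0,0,0,0,0,0.2],
  [0,0,0,0,0,0,0.4],
  [0,0,0,0,0,0,0.6],
  [0,0,0,0,0,0,0.6],
  [0,0,0,0,0,0,0.6],
  [0,0,-0.02,0,0,0,0.6],
  [0,0,-0.03,0,0,0,0.6],
  [0,0,-0.04,0,0,0,0.6],
  [0,0,-0.025,0,0,0,0.6],
  [0,0,0,0,0,0,0.6],
])

```text
t: 36.0
tcp_pos: [0.4562, 0.3398, 0.2043]
tool_rot: [0.759, 0.651, 0.004, 0.001]
force: [0.3, -0.1, -0.4]
finger_gap: 0.805
gripper_force: 0.0
```

```bash
python3 -c "
from h import *
to((.476,-.348,.2))"
```

```text
t 36.0 tcp [0.4562 0.3398 0.2043] yaw 81.19 zax [ 0.008  0.004 -1.   ] gap 0.805 gf 0.0 F [ 0.3 -0.1 -0.4]
(0.476, -0.348, 0.2) shift mm [-676.7  124.9    1.8]
```

Request:
drive_tool([
  [-0.03,0.006,0,0,0,0,0.6],
  [-0.045,0.008,0,0,0,0,0.6],
  [-0.045,0.008,0,0,0,0,0.6],
  [-0.045,0.008,0,0,0,0,0.6],
  [-0.045,0.008,0,0,0,0,0.6],
  [-0.045,0.008,0,0,0,0,0.6],
  [-0.045,0.009,0,0,0,0,0.6],
  [-0.045,0.009,0,0,0,0,0.6],
  [-0.045,0.009,0,0,0,0,0.6],
  [-0.045,0.009,0,0,0,0,0.6],
])

```text
t: 37.0
tcp_pos: [0.4673, -0.1055, 0.1993]
tool_rot: [0.759, 0.651, -0.0, -0.001]
force: [1.4, -0.6, 0.2]
finger_gap: 0.803
gripper_force: 0.0
```

Request:
drive_tool([
  [-0.045,0.008,0,0,0,0,0.6],
  [-0.045,0.008,0,0,0,0,0.6],
  [-0.045,0.008,0,0,0,0,0.6],
  [-0.045,0.008,0,0,0,0,0.6],
  [-0.03,0.006,0,0,0,0,0.6],
  [-0.02,0.004,0,0,0,0,0.6],
  [-0.01,0.002,0,0,0,0,0.6],
  [0,0,0,0,0,0,0.6],
  [0,0,0,0,0,0,0.6],
])

```text
t: 37.9
tcp_pos: [0.4744, -0.3463, 0.1995]
tool_rot: [0.759, 0.651, 0.0, -0.001]
force: [-0.5, 0.9, -0.6]
finger_gap: 0.8
gripper_force: 0.0
```

```bash
python3 -c "
from h import *
to((.476,-.348,.082))"
```

```text
t 37.9 tcp [ 0.4744 -0.3463  0.1995] yaw 81.2 zax [-0.002  0.002 -1.   ] gap 0.8 gf 0.0 F [-0.5  0.9 -0.6]
(0.476, -0.348, 0.082) shift mm [ -1.6   2.1 117.5]
```

Request:
drive_tool([
  [0,0.001,0.02,0,0,0,0.6],
  [0,0,0.025,0,0,0,0.6],
  [0,0,0.025,0,0,0,0.6],
  [0,0,0.025,0,0,0,0.6],
  [0,0,0.015,0,0,0,0.6],
  [0,0,0.008,0,0,0,0.6],
  [0,0,0,0,0,0,0.6],
  [0,0,0,0,0,0,0.6],
])

```text
t: 38.7
tcp_pos: [0.4763, -0.3475, 0.0829]
tool_rot: [0.759, 0.651, 0.0, 0.0]
force: [-0.1, 0.4, 0.1]
finger_gap: 0.8
gripper_force: 0.0
```

Request:
drive_tool([
  [0,0,0,0,0,0,0.4],
  [0,0,0,0,0,0,0.3],
  [0,0,0,0,0,0,0.2],
  [0,0,0,0,0,0,0.1],
  [0,0,0,0,0,0,0],
  [0,0,0,0,0,0,-0.3],
  [0,0,0,0,0,0,-0.3],
  [0,0,0,0,0,0,-0.3],
])

```text
t: 39.5
tcp_pos: [0.4763, -0.3483, 0.0835]
tool_rot: [0.759, 0.651, 0.0, 0.001]
force: [-0.3, 0.8, 5.5]
finger_gap: 0.6
gripper_force: 41.4
```

Request:
drive_tool([
  [0,0,-0.003,0,0,0,-0.3],
  [0,0,-0.01,0,0,0,-0.3],
  [0,0,-0.02,0,0,0,-0.3],
  [0,0,-0.025,0,0,0,-0.3],
  [0,0,-0.025,0,0,0,-0.3],
  [0,0,-0.02,0,0,0,-0.3],
  [0,0,-0.01,0,0,0,-0.3],
  [0,0,0,0,0,0,-0.3],
])

```text
t: 40.3
tcp_pos: [0.4764, -0.3485, 0.1969]
tool_rot: [0.759, 0.651, 0.0, 0.002]
force: [1.1, 0.8, -1.7]
finger_gap: 0.596
gripper_force: 42.2
```

```bash
python3 -c "
from h import *
to((.442,.2585,.195))"
```

```text
t 40.3 tcp [ 0.4764 -0.3485  0.1969] yaw 81.18 zax [ 0.002 -0.002 -1.   ] gap 0.596 gf 42.2 F [ 1.1  0.8 -1.7]
(0.442, 0.2585, 0.195) shift mm [ 5.945e+02 -1.270e+02  4.000e-01]
```

Request:
drive_tool([
  [0.01,-0.002,0,0,0,0,-0.3],
  [0.02,-0.004,0,0,0,0,-0.3],
  [0.03,-0.006,0,0,0,0,-0.3],
  [0.035,-0.008,0,0,0,0,-0.3],
  [0.035,-0.008,0,0,0,0,-0.3],
  [0.035,-0.008,0,0,0,0,-0.3],
  [0.035,-0.008,0,0,0,0,-0.3],
  [0.035,-0.008,0,0,0,0,-0.3],
  [0.035,-0.008,0,0,0,0,-0.3],
  [0.035,-0.008,0,0,0,0,-0.3],
])

```text
t: 41.3
tcp_pos: [0.4536, -0.0338, 0.1941]
tool_rot: [0.759, 0.651, -0.001, -0.002]
force: [1.2, -0.1, -1.7]
finger_gap: 0.597
gripper_force: 42.2
```

Request:
drive_tool([
  [0.035,-0.007,0,0,0,0,-0.3],
  [0.035,-0.007,0,0,0,0,-0.3],
  [0.035,-0.007,0,0,0,0,-0.3],
  [0.035,-0.007,0,0,0,0,-0.3],
  [0.035,-0.007,0,0,0,0,-0.3],
  [0.035,-0.007,0,0,0,0,-0.3],
  [0.03,-0.007,0,0,0,0,-0.3],
  [0.025,-0.005,0,0,0,0,-0.3],
  [0.015,-0.003,0,0,0,0,-0.3],
  [0.009,-0.002,0,0,0,0,-0.3],
])

```text
t: 42.3
tcp_pos: [0.4396, 0.2598, 0.194]
tool_rot: [0.759, 0.651, -0.002, -0.001]
force: [-0.1, -0.5, -3.4]
finger_gap: 0.598
gripper_force: 42.2
```

Request:
drive_tool([
  [0,0,0,0,0,0,-0.3],
  [0,0,0,0,0,0,-0.3],
])

```text
t: 42.5
tcp_pos: [0.4407, 0.258, 0.1947]
tool_rot: [0.759, 0.651, -0.001, -0.0]
force: [0.6, 1.1, -1.3]
finger_gap: 0.599
gripper_force: 42.2
```

```bash
python3 -c "
from h import *
to((.442,.2585,.0835))"
```

```text
t 42.5 tcp [0.4407 0.258  0.1947] yaw 81.19 zax [-0.002 -0.001 -1.   ] gap 0.599 gf 42.2 F [ 0.6  1.1 -1.3]
(0.442, 0.2585, 0.0835) shift mm [  0.8   1.4 111.2]
```

Request:
drive_tool([
  [0,0,0.01,0,0,0,-0.3],
  [0,0,0.025,0,0,0,-0.3],
  [0,0,0.025,0,0,0,-0.3],
  [0,0,0.02,0,0,0,-0.3],
  [0,0,0.015,0,0,0,-0.3],
  [0,0,0.008,0,0,0,-0.3],
  [0,0,0.004,0,0,0,-0.3],
  [0,0,0.002,0,0,0,-0.3],
  [0,0,0,0,0,0,-0.3],
  [0,0,0,0,0,0,-0.3],
])

```text
t: 43.5
tcp_pos: [0.4419, 0.2587, 0.0869]
tool_rot: [0.759, 0.651, 0.001, 0.0]
force: [0.4, -0.5, -2.0]
finger_gap: 0.592
gripper_force: 42.2
```

Request:
drive_tool([
  [0,0,0.001,0,0,0,-0.3],
  [0,0,0.001,0,0,0,-0.3],
  [0,0,0,0,0,0,-0.3],
  [0,0,0,0,0,0,-0.3],
])

```text
t: 43.9
tcp_pos: [0.4414, 0.2586, 0.0844]
tool_rot: [0.759, 0.651, 0.0, 0.0]
force: [0.9, 0.1, -2.5]
finger_gap: 0.598
gripper_force: 42.2
```

Request:
drive_tool([
  [0,0,0.001,0,0,0,-0.3],
  [0,0,0.001,0,0,0,-0.3],
  [0,0,0,0,0,0,-0.3],
  [0,0,0,0,0,0,-0.3],
])

```text
t: 44.3
tcp_pos: [0.4415, 0.2587, 0.0835]
tool_rot: [0.759, 0.651, 0.0, 0.0]
force: [-2.4, -0.9, 8.3]
finger_gap: 0.595
gripper_force: 43.3
```

Request:
drive_tool([
  [0,0,0,0,0,0,0.3],
  [0,0,0,0,0,0,0.4],
  [0,0,0,0,0,0,0.6],
  [0,0,0,0,0,0,0.6],
  [0,0,0,0,0,0,0.6],
  [0,0,-0.02,0,0,0,0.6],
  [0,0,-0.03,0,0,0,0.6],
  [0,0,-0.04,0,0,0,0.6],
  [0,0,-0.04,0,0,0,0.6],
  [0,0,-0.02,0,0,0,0.6],
])

```text
t: 45.3
tcp_pos: [0.4427, 0.259, 0.2356]
tool_rot: [0.759, 0.651, 0.002, 0.001]
force: [0.8, 0.3, 0.7]
finger_gap: 0.795
gripper_force: 0.0
```

Request:
drive_tool([
  [-0.03,0,0,0,0,0,0.6],
  [-0.04,0,0,0,0,0,0.6],
  [-0.04,0,0,0,0,0,0.6],
  [-0.04,0,0,0,0,0,0.6],
  [-0.04,0,0,0,0,0,0.6],
  [-0.04,0,0,0,0,0,0.6],
  [-0.04,0,0,0,0,0,0.6],
  [-0.04,0,0,0,0,0,0.6],
  [-0.04,0,0,0,0,0,0.6],
  [-0.03,0,0,0,0,0,0.6],
])

```text
t: 46.3
tcp_pos: [0.3828, -0.1191, 0.2324]
tool_rot: [0.76, 0.65, -0.0, 0.0]
force: [0.5, 0.9, 0.3]
finger_gap: 0.798
gripper_force: 0.0
```

Request:
drive_tool([
  [0,0,0,0,0,0,0.6],
  [0,0,0,0,0,0,0.6],
  [0,0,0,0,0,0,0.6],
])

```text
t: 46.6
tcp_pos: [0.3828, -0.116, 0.2322]
tool_rot: [0.759, 0.651, -0.0, -0.001]
force: [-0.4, -0.0, 0.1]
finger_gap: 0.799
gripper_force: 0.0
```

```bash
python3 -c "
from h import *
snap('scene','end.png')
T=dict(np.load('top0.npz'));s=snap('top','endtop.png')
for k in (T,s):
  W=pts(k); z=W[...,2]
  for n,a,b,y0,y1,x0,x1 in (('carton',.11,.127,.30,.37,.4,.5),('bottle',.11,.127,.22,.30,.4,.5),('can',.058,.07,-.05,.05,.46,.56),('pen',.06,.15,.1,.21,.7,.81),('stack',.06,.12,-.22,-.11,.69,.8)):
    m=(z>a)&(z<b)&(W[...,1]>y0)&(W[...,1]<y1)&(W[...,0]<x1)&(W[...,0]>x0)
    print(n,m.sum(),np.round(np.median(W[m],0),4) if m.any() else '')
to()"
```

```text
carton 267 [0.4542 0.338  0.1189]
bottle 95 [0.4416 0.2577 0.1236]
can 0 
pen 218 [0.7515 0.1572 0.0844]
stack 281 [ 0.7449 -0.1689  0.0933]
carton 266 [0.4541 0.3384 0.1189]
bottle 85 [0.4415 0.258  0.1231]
can 161 [ 0.5102 -0.0026  0.0655]
pen 222 [0.751  0.1571 0.0833]
stack 275 [ 0.7451 -0.1687  0.0935]
t 46.7 tcp [ 0.383  -0.1157  0.2322] yaw 81.29 zax [-0.     0.001 -1.   ] gap 0.799 gf 0.0 F [-0.1  0.3  0.1]
```

View pics/end.png

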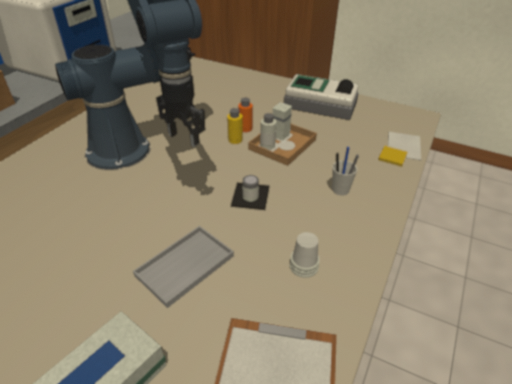

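Bottle (268,130) and carton (283,120) are back within 1 mm of where they started. The canister (250,188) is in the dish and the bystanders haven't moved. Handing in.

```bash
python3 -c "
from station import manip
print(manip.sign_off())"
```

```text
the job is handed in; nothing more can be done
None
```

The job is handed in: the canister stands in the black dish, the bottle and carton are back upright within about 1 mm of their starting spots by the top camera, and the pen cup and cup stack have not moved; the sign-off returned no verdict.

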